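Load the slide carrier under the stage's sprung clips

TASK

Take the blue slide carrier by its grip rib, set it flat between the guide rails of the inspection stage with its bare metal front rail towards the clips, and slide it in until both sprung clips have ridden up over the front rail and snapped down behind it. The clip bar may be set anywhere along its slot, so feel for the snap, and never press harder than 20 N on the clips. Leave the carrier latched, flat and let go of, and leave the marker, tape reel and vent filter where they lie.

Things in the scene. Friction and masses are not known exactly. Their poses are not given: they have to be found in the camera images.
- carrier: Loose slide carrier 124 (x) x 64 (y) mm, 0.13 to 0.25 kg. Origin: centre of underside; z up, x to its front. From the front: bare metal front rail x 42 to 62, 7 mm high; glass on the 3 mm base plate x 14 to 42; blue shoulder x 6 to 14, 18 mm high (all full width); blue deck x -62 to 6, 5 mm high, carrying the upright grip rib.
- rib (a point): Middle of the carrier's blue grip rib, 34 mm above its underside (carrier x -32, y 0). The rib is 40 mm long (carrier x -52 to -12), 14 mm thick (y -7 to 7), top 36 mm above the underside. Grip it across y; its rear face (carrier x -52) can also be pushed.
- stage: Fixed inspection stage 256 (x) x 104 (y) mm, flat polished metal top 28 mm up. Origin: centre of underside; z up, x is the sliding-in direction, from the open mouth (x -128) to the clips. Two steel guide rails 6 mm high, x -90 to 66, inner faces at y +-34.5 (carrier has 2.5 mm play each side), flaring outwards in front of that (x -117 to -90). Carrier axes go along stage axes.
- set_down (a point): Point on the stage top (stage x -72, y 0, z 28 mm). A carrier set down with its origin here lies between the rails, clear of the lips (its rear 6 mm overhang the mouth). Sliding it on along stage x, its front rail meets the lips after about 32 mm and the clips have snapped after about 68 mm, each +-14 mm with the setting of the clip bar.
- clip_feet (a point): Point fixed on the stage top (stage x 38, y 0, z 28 mm), where the rear face of the clip feet stands with the clip bar at mid-setting. The bar is clamped anywhere up to 14 mm either way along stage x, differently each time; this is not reported. From the feet the lips slope up 28 degrees to tips 26 mm nearer the mouth, 12 mm above the top.
- clip_unit: Clip unit on the stage's far end: a fixed steel sole, 44 (x) x 98 (y) x 2 mm, with the dark clip bar clamped on it by two black thumbscrews and both clips hinged on the bar, pivots 12 mm above the stage top. Origin: centre of the sole's underside, always at stage x 100, y 0, z 28 mm; it does not tell where the bar is clamped.
- clip_left (a joint): Left (stage y +18) clip, polished spring steel, 10 mm wide, reaching towards the mouth from a dark clip bar. Angle in rad: 0 at rest on nothing (foot 1.5 mm above the top), about 0.09 riding on the front rail, 0.02 to 0.03 snapped down behind it. Raising both clips takes a push of about 2 to 8 N in all.
- clip_right (a joint): Right (stage y -18) clip; same values as the left. After the snap the carrier is free for about 2 mm; then its shoulder comes hard against both lip tips: a firm stop where the push rises steeply. Once snapped, the carrier cannot be drawn back out.
- marker: Bystander: white marker pen with black cap, 16x134x19 mm, lying on the bench. Origin: centre of its underside.
- ptfe_reel: Bystander: white tape reel with blue core, 52 mm diameter, 16 mm high. Origin: centre of its underside.
- vent_filter: Bystander: white disc filter with a central spigot, 60 mm diameter, 25 mm high. Origin: centre of its underside.

How it is judged:
By the outcome, as a careful person would: the job done as asked, in the order asked, and still so for the second after the job is handed in, with the robot touching nothing.
It also fails if it takes over 51 s, if anything falls off the work surface, if the arm or the gripper's body presses on something with over 40 N, if the wrist force passes 120 N, or if a joint passes its speed limit or range.

ROBOT

A 6-joint arm with a two-finger parallel gripper is mounted at the origin on a cart in front of the work surface, level with it; the furniture and walls round the work are solid. World frame = base frame: x ahead of the robot, y to its left, z up, the work surface at z = 0. Lengths are in mm, angles in degrees, forces in N, time in s.
With the tool pointing down it reaches from about 325 to 900 mm from the base axis. Payload 3.5 kg.
Tool frame: the origin (TCP) lies at the centre of the arm's flange, where the gripper is bolted on; the fingertips stand ahead of it and the grasp point (between the pads) lies 155 mm ahead of it (arm.tips_ahead is the z of the fingertips in the tool frame, in mm); z points along the fingers, y is the line along which they close (so a half turn about z gives the same grasp; the last joint's range is limited). The gripper opens to 85 mm and grips with 20 to 120 N. Pads are 22 mm wide; open, the fingers measure 114 mm over their backs; the gripper's body (76 mm by 85 mm) begins 54 mm behind the grasp point. The pads swing forward as they close: fully open they stand 13 mm farther back than shut.
Start: joints at [-73.648, 15.837, -1.513, 72.651, 0, 84.076], TCP at [236.912, -578.356, 404.713] pointing down, gripper open.
Joint ranges: [-178.77, 178.77], [-48.84, 107.48], [-61.69, 71.31], [-111.58, 123.2], [-90, 87.43], [-180, 180]. Speed limits (degrees/s): [147.25, 147.25, 180, 180, 180, 180].

INTERFACE

Orientations are given as [roll, pitch, yaw] about the fixed x, y, z axes, in that order (R = Rz(yaw) Ry(pitch) Rx(roll)).
In Python, from plant import arm gives the robot as it stands. The module is installed in compiled form; this text tells all that it offers.
- The arm moves only by the tool play_rows, never from a script. Its argument "increments" is a list of rows, each a list of 7 numbers: the shift along the tool's x, y, z in m, then the turn, a rotation vector about the tool's x, y, z in rad, then the closure, from -1 (fully open) to 1 (shut). In form: [[x, y, z, rx, ry, rz, gripper], ...]. A call has exactly 10 rows; each row is the pose to reach, as a shift and turn from the pose commanded when the call began, along the tool's axes at that moment; what a row does not reach only later rows make up. A row lasts 1/10 s, in which the tool goes at most 50 mm and 8.59 degrees, less where a joint would pass 70% of its speed; a pose out of reach is approached as far as the arm can. A call with a gripper value outside its range is refused whole. The fingers move at their own pace and stop on an object; "grip_force" is the grip in N (left out, the last holds). Time passes only in rows, so rows that repeat a pose let the fingers close, or fill a call up. It gives the time, the measured TCP pose, the force, the opening and the grip force at its end, in the units of the state.
- arm.state(): the state, without advancing time (a new reading comes with each control period).
- arm.grab_frame(name): name is "side" or "top" or "wrist"; returns a dict with "pixels" (480x640x3 uint8, red, green, blue), "z_map" (480x640 float32, mm along the optical axis (not along the pixel's ray), 0 where there is no reading), "fx", "fy", "cx", "cy" (pixels), "R" (3x3) and "t" (3): a world point X has camera coordinates R X + t; the wrist camera has in their place "T_tool_cam" (4x4, takes a point from camera to tool coordinates, whose origin is the TCP and whose axes are the flange's). Camera axes: x right, y down, z forward; pixel columns grow to the right and rows downward; lengths in mm; the calibration is good to about 2 mm. A picture is of the moment at which its call begins: read the wrist's pose just before it.
- arm.close_job(): hands the job in; it is judged then, once.
The state is a dict: "time": time; "qpos": joint angles; "joint_vel": joint speeds; "joint_efforts": joint torques, N m; "tcp_pos": TCP position; "eef_rot": TCP orientation; "contact_force": force on the tool from outside, world axes, zero at the start; "wrist_torque": the same for the moment, N m; "gripper_width": finger opening in mm; "finger_force": force on a finger pad.
Only numpy, scipy, OpenCV 4.12 (cv2) and the standard library are available. Lean on these libraries where they do the work, as an engineer would, in place of code of your own. Each camera call takes 0.05 s, during which the arm holds its last target. There are 200 camera calls.

## Working session

There is one attempt and no reset: what is moved stays moved. The work goes in short steps, Python scripts to look and compute and a tool call to move; the robot and the scene stay as the last step left them, time stands still between calls to the robot, and variables do not carry over. Pictures are saved under pics/ and viewed, at most 10 in all, crops included, and the job is handed in when it is done.

Besides the shell and the picture viewer there is one more tool, called after "Call:" as name([rows], argument=value, ...), one row to a line, values as JSON. play_rows: Moves the arm, as the interface text tells. Its arguments: {"type":"object","properties":{"increments":{"type":"array","items":{"type":"array","items":{"type":"number"}}},"grip_force":{"type":"number"}},"required":["increments"]}

```bash
mkdir -p pics
cat > h.py <<'E'
import numpy as np, cv2
from scipy.spatial.transform import Rotation as Ro
from plant import arm
def grab(name):
    s=arm.state(); f=arm.grab_frame(name)
    if name=="wrist":
        T=np.array(f["T_tool_cam"]); Rw=Ro.from_euler('xyz',s["eef_rot"],degrees=True).as_matrix()
        f["Rc"]=Rw@T[:3,:3]; f["o"]=Rw@T[:3,3]+np.array(s["tcp_pos"])
    else:
        R=np.array(f["R"]); f["Rc"]=R.T; f["o"]=-R.T@np.array(f["t"])
    return f
def save(f,n): 
    cv2.imwrite(f"pics/{n}.png",f["pixels"][:,:,::-1]); np.savez(f"pics/{n}.npz",**{k:f[k] for k in ("pixels","z_map","fx","fy","cx","cy","Rc","o")})
def load(n): return dict(np.load(f"pics/{n}.npz"))
def world(f):  # HxWx3 map from depth
    v,u=np.mgrid[0:480,0:640]; z=f["z_map"]
    c=np.stack([(u-f["cx"])/f["fx"]*z,(v-f["cy"])/f["fy"]*z,z],-1); w=c@f["Rc"].T+f["o"]; w[z==0]=np.nan; return w
def onplane(f,u,v,h):
    d=f["Rc"]@np.array([(u-f["cx"])/f["fx"],(v-f["cy"])/f["fy"],1]); return f["o"]+d*(h-f["o"][2])/d[2]
E
python3 - <<'E'
from h import *
s=arm.state(); print(s, arm.tips_ahead)
for n in("top","side"):
    f=grab(n); save(f,n); print(n,f["o"],f["Rc"].round(2).tolist(),f["fx"])
E
```

```text
{'time': 0.0, 'qpos': array([-7.36491196e+01,  1.58795518e+01, -1.59761552e+00,  7.26486575e+01,
        1.32620466e-03,  8.40757058e+01]), 'joint_vel': array([ 0.02066541,  0.04490836, -0.03840984, -0.01004278,  0.01380856,
       -0.06708042]), 'joint_efforts': array([-6.95659219e-04, -4.45512807e+01,  2.95200384e+01,  1.64446881e-02,
       -1.01262619e-04,  1.61831785e-06]), 'tcp_pos': array([ 236.79544504, -577.99197836,  403.54709779]), 'eef_rot': array([-1.79874984e+02, -1.43060305e-02,  2.22751576e+01]), 'contact_force': array([0.05237001, 0.6145443 , 0.54779996]), 'wrist_torque': array([-0.03377496, -0.00373647,  0.01578049]), 'finger_force': 0.0, 'gripper_width': 85.26183043344938} 173.4
top [ 443.20454855   68.18942284 1047.47715677] [[-0.01, -0.99, 0.11], [-1.0, 0.01, -0.01], [0.01, -0.11, -0.99]] 549.2120351599835
side [446.095979   765.34101977 581.32105074] [[-1.0, -0.06, 0.08], [-0.1, 0.6, -0.8], [0.0, -0.8, -0.6]] 442.7076335993797
```

View pics/top.png

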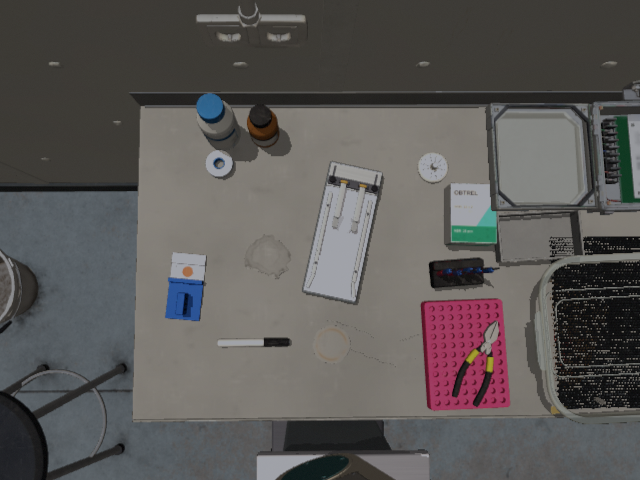

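View pics/side.png

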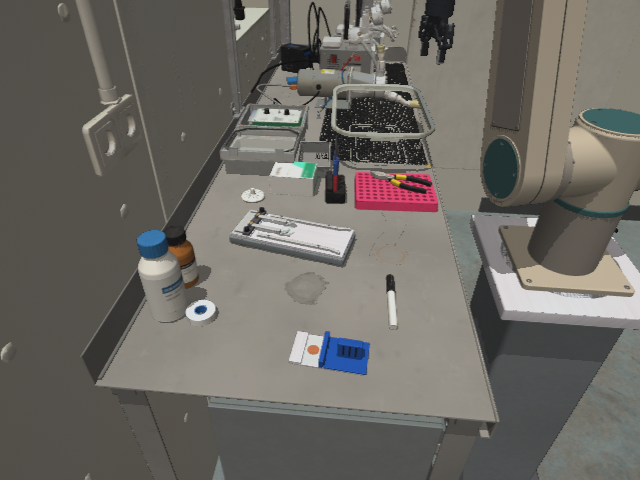

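Top view: blue carrier at about (187,287), front (metal rail) up at (188,260). The stage runs from its mouth at about (330,298) to the clips at (355,170). Marker is at (254,343), reel (219,164), filter (433,167). The side view agrees.

Run:
```python
from h import *
f=load("top"); a=cv2.resize(f["pixels"][240:330,150:225],None,fx=6,fy=6,interpolation=2)
b=cv2.resize(f["pixels"][155:310,295:390],None,fx=3.48,fy=3.48,interpolation=2)
c=np.zeros((540,790,3),np.uint8); c[:540,:450]=a; c[:539,455:455+b.shape[1]]=b[:539,:335]
cv2.imwrite("pics/crop1.png",c[:,:,::-1])
for n in("top","side"):
    f=load(n); w=world(f); hsv=cv2.cvtColor(f["pixels"],cv2.COLOR_RGB2HSV)
    m=(hsv[...,0]>100)&(hsv[...,0]<130)&(hsv[...,1]>150)&(hsv[...,2]>60)
    m&=(w[...,0]>200)&(w[...,0]<450)&(w[...,1]>250)&(w[...,1]<480)
    p=w[m]; print(n,len(p),p.min(0),p.max(0),np.percentile(p[:,2],[5,50,95,99]))
    r=p[p[:,2]>26]; print(" rib",len(r),r.mean(0))
    d=p[(p[:,2]<10)][:,:2].astype(np.float32); print(" deck",cv2.minAreaRect(d)); 
    st=(w[...,2]>20)&(w[...,2]<34)&(w[...,0]>250)&(w[...,0]<640)&(w[...,1]>-60)&(w[...,1]<180)
    k,l,ss,cc=cv2.connectedComponentsWithStats(st.astype(np.uint8)); i=1+ss[1:,4].argmax(); q=w[l==i]
    print(" stage",len(q),q[:,2].mean(),cv2.minAreaRect(q[:,:2].astype(np.float32)))
```

```text
top 853 [396.02016729 263.99507959  -0.47220764] [448.64651854 330.48694716  41.175209  ] [ 2.65882485  6.00854849 37.79194783 39.35473711]
 rib 164 [428.20615252 296.76637126  36.61133016]
 deck ((424.85504150390625, 297.45513916015625), (64.1073226928711, 53.102012634277344), 84.1799545288086)
 stage 5016 28.290849438748555 ((539.1757202148438, 2.680908203125), (103.46894073486328, 209.01016235351562), 77.32305145263672)
side 957 [3.99142923e+02 2.68659797e+02 3.61529339e-01] [449.99532915 332.0359497   37.47759897] [ 2.89435375  5.40564344 35.64510888 36.59086637]
 rib 239 [430.2405458  299.63138307  33.56201039]
 deck ((424.7202453613281, 298.669189453125), (63.17609786987305, 48.38663101196289), 84.63702392578125)
 stage 2560 27.67180894115292 ((541.6588134765625, 6.892997741699219), (100.89374542236328, 209.20657348632812), 78.9275131225586)
```

View pics/crop1.png

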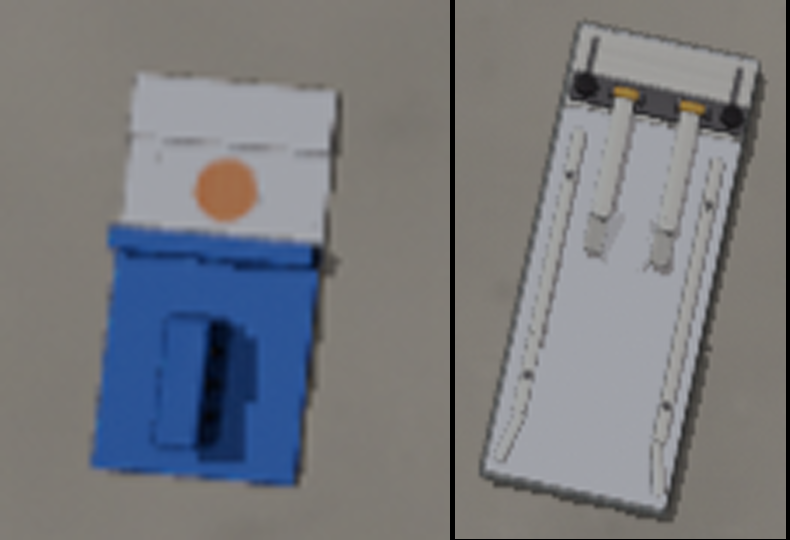

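The crop shows the carrier at yaw about -5.6° with the rib at about (429,298). The stage is at yaw about -12°. I'll go above the rib with tool yaw 174.5.

```bash
cat >> h.py <<'E'
def go(x,y,z,yaw):
    s=arm.state(); R=Ro.from_euler('xyz',s["eef_rot"],degrees=True); T=Ro.from_euler('xyz',[180,0,yaw],degrees=True)
    print("shift m",(R.inv().apply(np.array([x,y,z])-s["tcp_pos"])/1000).round(4),"rotvec",(R.inv()*T).as_rotvec().round(4))
E
python3 -c "
from h import *
go(429,298,380,174.5)"
```

```text
shift m [ 0.5099 -0.7377  0.0253] rotvec [-3.0000e-04 -2.8000e-03 -2.6569e+00]
```

Call:
play_rows([
  [0.025, -0.037, 0, 0, 0, -0.133, -1],
  [0.051, -0.074, 0, 0, 0, -0.266, -1],
  [0.076, -0.111, 0, 0, 0, -0.399, -1],
  [0.102, -0.148, 0, 0, 0, -0.532, -1],
  [0.127, -0.184, 0, 0, 0, -0.664, -1],
  [0.153, -0.221, 0, 0, 0, -0.797, -1],
  [0.178, -0.258, 0, 0, 0, -0.93, -1],
  [0.204, -0.295, 0, 0, 0, -1.063, -1],
  [0.229, -0.332, 0, 0, 0, -1.196, -1],
  [0.255, -0.369, 0, 0, 0, -1.329, -1],
])

```text
time: 1.1
tcp_pos: [332.6, -138.4, 404.5]
eef_rot: [180.0, -0.0, 98.7]
contact_force: [1.1, -0.8, 0.6]
gripper_width: 85.3
finger_force: 0.0
```

```bash
python3 -c "
from h import *
go(429,298,380,174.5)"
```

```text
shift m [0.4169 0.1612 0.0245] rotvec [ 1.0000e-04  0.0000e+00 -1.3232e+00]
```

Call:
play_rows([
  [0.044, 0.017, 0.002, 0, 0, -0.14, -1],
  [0.09, 0.035, 0.005, 0, 0, -0.285, -1],
  [0.136, 0.053, 0.008, 0, 0, -0.43, -1],
  [0.182, 0.07, 0.011, 0, 0, -0.575, -1],
  [0.228, 0.088, 0.014, 0, 0, -0.72, -1],
  [0.274, 0.106, 0.016, 0, 0, -0.865, -1],
  [0.32, 0.124, 0.019, 0, 0, -1.01, -1],
  [0.366, 0.141, 0.022, 0, 0, -1.15, -1],
  [0.403, 0.156, 0.024, 0, 0, -1.28, -1],
  [0.417, 0.161, 0.025, 0, 0, -1.323, -1],
])

```text
time: 2.1
tcp_pos: [431.5, 298.9, 379.0]
eef_rot: [180.0, -0.0, 174.6]
contact_force: [0.0, 0.3, -0.0]
gripper_width: 85.4
finger_force: 0.0
```

Run:
```python
from h import *
f=grab("wrist"); save(f,"w1"); print(f["o"],f["Rc"].round(2).tolist(),f["fx"], arm.state()["tcp_pos"])
w=world(f); hsv=cv2.cvtColor(f["pixels"],cv2.COLOR_RGB2HSV)
m=(hsv[...,0]>100)&(hsv[...,0]<130)&(hsv[...,1]>150)&(hsv[...,2]>40)&(w[...,2]<60)
p=w[m]; r=p[(p[:,2]>31)&(p[:,2]<45)]; print(r.mean(0),cv2.minAreaRect(r[:,:2].astype(np.float32)))
d=p[p[:,2]<12][:,:2].astype(np.float32); print(cv2.minAreaRect(d))
```

```text
[357.56332436 305.08396948 348.19346347] [[0.1, 0.95, 0.29], [1.0, -0.09, -0.03], [0.0, 0.29, -0.96]] 375.1643266373831 [431.69282313 299.11042441 378.90649379]
[427.08129087 295.66032261  35.72585038] ((427.5447998046875, 295.2172546386719), (13.913690567016602, 39.204166412353516), 84.67524719238281)
((432.7655334472656, 295.194091796875), (62.39497756958008, 67.95767974853516), 84.56788635253906)
```

View pics/w1.png

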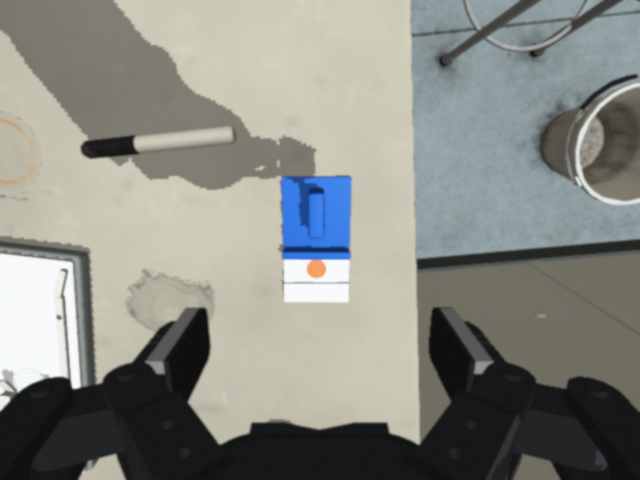

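The wrist view shows the rib at (316,212), which measures (427.5, 295.2, top 35.7) at yaw -5.4°. That is consistent with the sizes given. Descending.

```bash
python3 -c "
from h import *
go(427.5,295.2,184,174.6)"
```

```text
shift m [ 0.0037 -0.0045  0.1949] rotvec [ 0.0012 -0.0003 -0.0005]
```

Call:
play_rows([
  [0.002, -0.003, 0.02, 0, 0, 0, -1],
  [0.004, -0.0045, 0.055, 0, 0, 0, -1],
  [0.004, -0.0045, 0.095, 0, 0, 0, -1],
  [0.004, -0.0045, 0.13, 0, 0, 0, -1],
  [0.004, -0.0045, 0.155, 0, 0, 0, -1],
  [0.004, -0.0045, 0.172, 0, 0, 0, -1],
  [0.004, -0.0045, 0.184, 0, 0, 0, -1],
  [0.004, -0.0045, 0.191, 0, 0, 0, -0.5],
  [0.004, -0.0045, 0.194, 0, 0, 0, 0],
  [0.004, -0.0045, 0.194, 0, 0, 0, 0.3],
], grip_force=40)

```text
time: 3.15
tcp_pos: [427.0, 291.7, 186.0]
eef_rot: [180.0, 0.0, 174.2]
contact_force: [-0.2, 1.1, -0.1]
gripper_width: 43.7
finger_force: 0.0
```

Call:
play_rows([
  [0, 0, 0, 0, 0, 0, 1],
  [0, 0, 0, 0, 0, 0, 1],
  [0, 0, 0, 0, 0, 0, 1],
  [0, 0, 0, 0, 0, 0, 1],
  [0, 0, 0, 0, 0, 0, 1],
  [0, 0, 0, 0, 0, 0, 1],
  [0, 0, 0, 0, 0, 0, 1],
  [0, 0, 0, 0, 0, 0, 1],
  [0, 0, 0, 0, 0, 0, 1],
  [0, 0, 0, 0, 0, 0, 1],
], grip_force=40)

```text
time: 4.15
tcp_pos: [427.6, 292.4, 186.9]
eef_rot: [179.9, 0.1, 174.2]
contact_force: [0.3, 0.8, 5.8]
gripper_width: 13.2
finger_force: 40.8
```

Rib gripped (13.2 mm opening). Lifting it and moving beside the stage to look.

Call:
play_rows([
  [0, 0, -0.004, 0, 0, 0, 1],
  [0, 0, -0.015, 0, 0, 0, 1],
  [0, 0, -0.04, 0, 0, 0, 1],
  [0, 0, -0.075, 0, 0, 0, 1],
  [-0.004, -0.02, -0.11, 0, 0, 0.02, 1],
  [-0.01, -0.055, -0.135, 0, 0, 0.05, 1],
  [-0.017, -0.095, -0.15, 0, 0, 0.08, 1],
  [-0.023, -0.125, -0.15, 0, 0, 0.1, 1],
  [-0.027, -0.145, -0.15, 0, 0, 0.108, 1],
  [-0.028, -0.15, -0.15, 0, 0, 0.108, 1],
], grip_force=60)

```text
time: 5.15
tcp_pos: [439.0, 138.0, 336.0]
eef_rot: [-179.9, -0.0, 167.9]
contact_force: [-0.6, -0.1, -1.6]
gripper_width: 12.6
finger_force: 58.8
```

Run:
```python
from h import *
f=grab("wrist"); save(f,"w2"); s=arm.state(); print(s["tcp_pos"],s["eef_rot"],s["contact_force"],s["gripper_width"])
```

```text
[439.07196128 138.29000339 335.79287771] [-1.79956014e+02 -3.37774325e-02  1.67906015e+02] [-0.08932707 -0.64130166 -0.31681443] 12.369435867240028
```

View pics/w2.png

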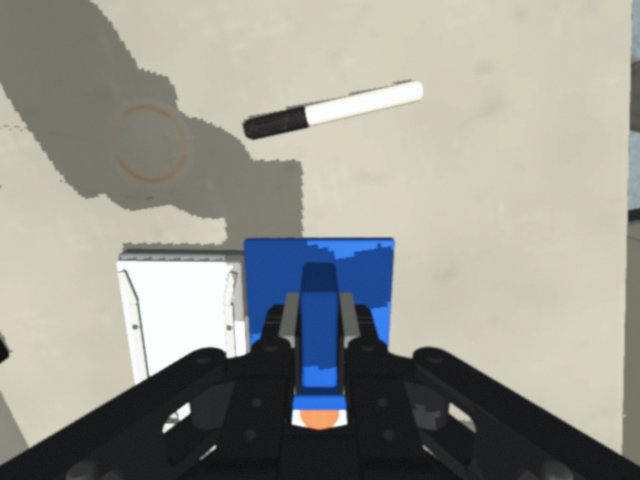

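The stage mouth is at the left, with its edge from (120,255) to (243,250), and the rail flares at (130,290) and (235,285). The carrier hangs straight. Enlarging to read the rails.

Run:
```python
from h import *
f=load("w2"); cv2.imwrite("pics/crop2.png",cv2.resize(f["pixels"][240:390,100:260],None,fx=4,fy=4,interpolation=2)[:,:,::-1])
w=world(f)
for v in (262,275,300,320,340): print(v,w[v,150:200:25].round(1).tolist())
# carrier blue deck yaw
hsv=cv2.cvtColor(f["pixels"],cv2.COLOR_RGB2HSV)
m=(hsv[...,0]>100)&(hsv[...,0]<130)&(hsv[...,1]>150)&(hsv[...,2]>40)
r=w[m]; print(np.nanpercentile(r[:,2],[2,30,50,98])); d=r[(r[:,2]<np.nanmin(r[:,2])+14)]; print(d.min(0),d.max(0))
ys,xs=np.where(m)
for v in (245,260,300): print(v,xs[ys==v].min(),xs[ys==v].max(),w[v,xs[ys==v].min()+2],w[v,xs[ys==v].max()-2])
for u in (255,285,355,385): 
    v=ys[xs==u].min(); print(u,v,w[v+2,u])
```

```text
262 [[436.1, 2.2, 28.7], [440.4, 21.0, 28.0]]
275 [[446.9, -2.4, 27.1], [451.1, 17.1, 27.1]]
300 [[467.6, -9.8, 27.1], [471.1, 11.2, 29.3]]
320 [[484.5, -15.5, 27.8], [488.8, 4.8, 28.0]]
340 [[502.4, -21.9, 27.6], [506.8, -1.4, 27.7]]
[152.98312804 154.08931889 154.668333   186.19711227]
[403.35828299 102.2029707  151.70147292] [484.72832791 173.38952316 165.69949827]
245 245 393 [406.01274113 112.80395139 153.40414591] [418.66230036 172.36199166 153.95956117]
260 246 391 [412.40739762 111.61646531 154.06442136] [425.21143975 170.50695279 153.72557472]
300 248 389 [430.5361672  107.62856787 154.39120468] [444.00890417 166.76445135 152.87551009]
255 239 [404.68325661 116.88543985 154.71005152]
285 239 [407.43161741 129.10367275 154.32722637]
355 239 [413.45266682 157.80315473 154.84928675]
385 239 [416.22165033 170.11150412 154.46248696]
```

View pics/crop2.png

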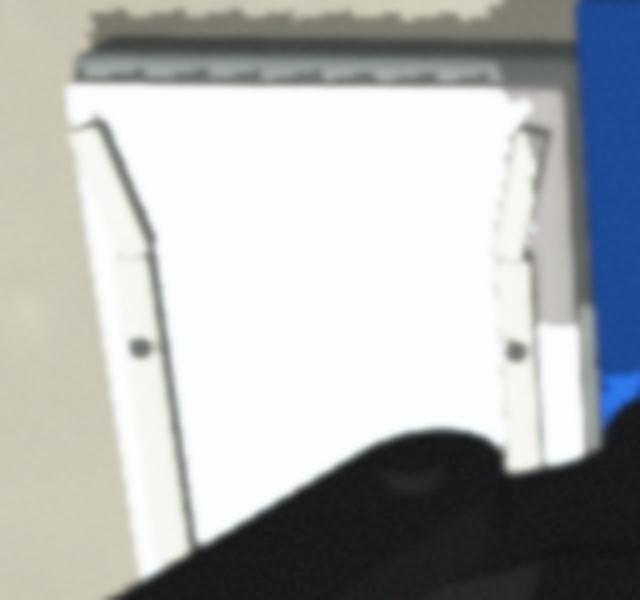

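```bash
cat > st.py <<'E'
from h import *
def P(f,cr,h): return onplane(f,100+cr[0]/4,240+cr[1]/4,h)[:2]
f=load("w2")
A,B=P(f,(67,87),28),P(f,(565,90),28)
L0,L1=P(f,(156,245),28),P(f,(195,545),28)
R0,R1=P(f,(497,262),34),P(f,(506,470),34)
S0,S1=P(f,(140,348),34),P(f,(516,351),34)
an=lambda a,b:np.degrees(np.arctan2(*(b-a)[::-1])).round(2)
print("mouth",A,B,an(A,B)-90,np.linalg.norm(A-B)); print("L",L0,L1,an(L0,L1)); print("R",R0,R1,an(R0,R1)); print("screws",S0,S1,an(S0,S1)-90,np.linalg.norm(S1-S0))
for yaw in (-11.5,-12,-12.5):
    e=np.array([np.cos(np.radians(yaw)),np.sin(np.radians(yaw))]); n=np.array([-e[1],e[0]])
    yL=[p@n for p in(L0,L1)]; yR=[p@n for p in(R0,R1)]; xm=[p@e for p in (A,B)]
    yc=(np.mean(yL)+np.mean(yR))/2; xo=np.mean(xm)+128
    print(yaw,"gap",np.mean(yR)-np.mean(yL),"corners y",A@n-yc,B@n-yc,"origin",xo*e+yc*n,"setdown rib",(xo-104)*e+yc*n)
E
python3 st.py
python3 - <<'E'
from h import *
t=load("top")
for (u,v) in ((330.5,162.5),(382.0,172.5),(304,292),(355.5,303.5)): print(onplane(t,u,v,28))
E
```

```text
mouth [430.54837361 -23.61578137] [451.71223703  71.70192347] -12.519999999999996 97.63899821184617
L [466.45837648 -18.34199985] [535.80092394 -34.80509537] -13.36
R [482.09545012  50.42570462] [528.37544885  38.79212161] -14.11
screws [485.33343262 -25.76171747] [502.03255646  48.58112149] -12.659999999999997 76.19526521791082
-11.5 gap 70.5720165205723 corners y -46.45926337824043 51.16430612176514 origin [566.09165018  -3.78131837] setdown rib [464.1794809   16.95294681]
-12 gap 70.4805968417493 corners y -47.021839030422186 50.613159899294246 origin [565.95985942  -4.32604632] setdown rib [464.23250894  17.29676952]
-12.5 gap 70.3838097926001 corners y -47.580833787509334 50.0581592887402 origin [565.82809854  -4.87050103] setdown rib [464.2933138   17.63921882]
[690.50614607  19.19458124  28.        ]
[670.81767199 -78.13854034  28.        ]
[446.81170851  70.698596    28.        ]
[425.0524481  -24.16879113  28.        ]
```

```bash
python3 -c "
from h import *
go(464.4,18.3,228,167.5)"
```

```text
shift m [-0.05   -0.1119  0.1078] rotvec [-0.0008 -0.0006  0.0071]
```

Call:
play_rows([
  [-0.005, -0.011, 0, 0, 0, 0.002, 1],
  [-0.016, -0.036, 0, 0, 0, 0.007, 1],
  [-0.03, -0.068, 0.005, 0, 0, 0.007, 1],
  [-0.042, -0.095, 0.015, 0, 0, 0.007, 1],
  [-0.05, -0.112, 0.035, 0, 0, 0.007, 1],
  [-0.05, -0.112, 0.06, 0, 0, 0.007, 1],
  [-0.05, -0.112, 0.083, 0, 0, 0.007, 1],
  [-0.05, -0.112, 0.098, 0, 0, 0.007, 1],
  [-0.05, -0.112, 0.108, 0, 0, 0.007, 1],
  [-0.05, -0.112, 0.108, 0, 0, 0.007, 1],
])

```text
time: 6.2
tcp_pos: [464.5, 20.2, 226.3]
eef_rot: [-180.0, -0.2, 167.7]
contact_force: [0.3, -0.4, -1.2]
gripper_width: 12.8
finger_force: 59.0
```

Run:
```python
from h import *
f=grab("wrist"); save(f,"w3"); s=arm.state(); print(s["tcp_pos"],s["eef_rot"],s["contact_force"],s["gripper_width"])
t=grab("top"); save(t,"t3")
a=cv2.resize(f["pixels"][200:440,180:460],None,fx=1.9,fy=1.9,interpolation=2)
b=cv2.resize(t["pixels"][200:310,295:385],None,fx=2.8,fy=2.8*1.48,interpolation=2)
c=np.zeros((460,790,3),np.uint8); c[:a.shape[0],:a.shape[1]]=a; c[:456,537:537+252]=b[:456]
cv2.imwrite("pics/crop3.png",c[:,:,::-1])
```

```text
[465.09081518  20.07883174 227.30552852] [-1.79989140e+02 -8.25280351e-02  1.67677237e+02] [ 0.69065991  0.37785951 -1.20150039] 12.745276355007187
```

View pics/crop3.png

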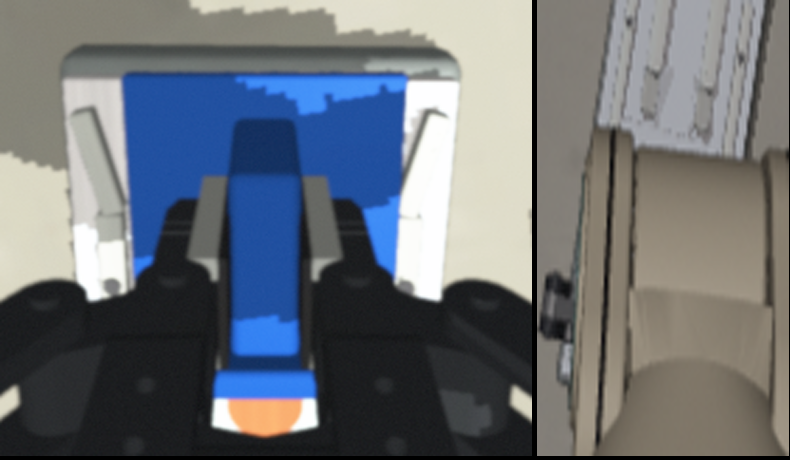

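The close view shows the carrier nearly centred between the rails, about 1–2 mm towards +y. The screws are at crop (112,286) and (405,286), and the deck edges at (124..135) and (406..397).

Run:
```python
from h import *
f=load("w3"); Q=lambda u,v,h: onplane(f,180+u/1.9,200+v/1.9,h)[:2]
tcp=np.array([465.1,20.1]); y=np.radians(-12.3); e=np.array([np.cos(y),np.sin(y)]); n=np.array([-e[1],e[0]])
for nm,l,r,h in (("corner",(63,76),(460,78),28),("fliptip",(95,107),(430,110),34),("bend",(124,213),(401,215),34),("screw",(112,286),(405,286),34),("deck_top",(124,74),(406,75),45.6),("deck_low",(135,272),(397,272),45.6)):
    a,b=Q(*l,h)-tcp,Q(*r,h)-tcp; print(nm,"x",(a@e).round(1),(b@e).round(1),"y",(a@n).round(1),(b@n).round(1),"mid",((a+b)/2@n).round(2))
```

```text
corner x -25.7 -25.1 y -50.3 47.1 mid -1.59
fliptip x -19.7 -18.9 y -41.5 38.8 mid -1.34
bend x 8.3 9.0 y -36.2 33.4 mid -1.39
screw x 29.3 29.3 y -40.5 35.5 mid -2.47
deck_top x -31.3 -31.0 y -31.7 30.2 mid -0.77
deck_low x 18.0 18.0 y -31.9 30.8 mid -0.56
```

Call:
play_rows([
  [0, -0.0005, 0.001, 0, 0, 0.003, 1],
  [0, -0.001, 0.003, 0, 0, 0.007, 1],
  [0, -0.001, 0.005, 0, 0, 0.007, 1],
  [0, -0.001, 0.007, 0, 0, 0.007, 1],
  [0, -0.001, 0.0085, 0, 0, 0.007, 1],
  [0, -0.001, 0.0095, 0, 0, 0.007, 1],
  [0, -0.001, 0.01, 0, 0, 0.007, 1],
  [0, -0.001, 0.0105, 0, 0, 0.007, 1],
  [0, -0.001, 0.011, 0, 0, 0.007, 1],
  [0, -0.001, 0.011, 0, 0, 0.007, 1],
])

```text
time: 7.3
tcp_pos: [465.0, 18.8, 216.6]
eef_rot: [-180.0, -0.0, 167.2]
contact_force: [0.7, 0.3, -1.1]
gripper_width: 12.8
finger_force: 59.0
```

Call:
play_rows([
  [0, 0, 0.0005, 0, 0, 0, 1],
  [0, 0, 0.001, 0, 0, 0, 1],
  [0, 0, 0.0015, 0, 0, 0, 1],
  [0, 0, 0.0018, 0, 0, 0, 1],
  [0, 0, 0.002, 0, 0, 0, 1],
  [0, 0, 0.002, 0, 0, 0, 1],
  [0, 0, 0.002, 0, 0, 0, 1],
  [0, 0, 0.002, 0, 0, 0, 1],
  [0, 0, 0.002, 0, 0, 0, 1],
  [0, 0, 0.002, 0, 0, 0, 1],
])

```text
time: 8.3
tcp_pos: [465.1, 18.8, 214.9]
eef_rot: [180.0, 0.0, 167.2]
contact_force: [-0.7, 0.9, 2.2]
gripper_width: 12.6
finger_force: 59.5
```

Call:
play_rows([
  [-0.001, 0, 0, 0, 0, 0, 1],
  [-0.0025, 0, 0, 0, 0, 0, 1],
  [-0.004, 0, 0, 0, 0, 0, 1],
  [-0.0055, 0, 0, 0, 0, 0, 1],
  [-0.007, 0, 0, 0, 0, 0, 1],
  [-0.0085, 0, 0, 0, 0, 0, 1],
  [-0.01, 0, 0, 0, 0, 0, 1],
  [-0.0115, 0, 0, 0, 0, 0, 1],
  [-0.013, 0, 0, 0, 0, 0, 1],
  [-0.014, 0, 0, 0, 0, 0, 1],
])

```text
time: 9.3
tcp_pos: [478.9, 15.7, 214.9]
eef_rot: [180.0, 0.0, 167.2]
contact_force: [-2.2, 1.4, 6.0]
gripper_width: 12.8
finger_force: 59.8
```

```bash
cat >> h.py <<'E'
def st():
    s=arm.state(); y=np.radians(-12.8); e=np.array([np.cos(y),np.sin(y)]); n=np.array([-e[1],e[0]]); F=s["contact_force"]; d=s["tcp_pos"][:2]-np.array([465.1,18.8])
    print("t",s["time"],"slid",(d@e).round(2),"lat",(d@n).round(2),"z",s["tcp_pos"][2].round(2),"yaw",s["eef_rot"][2].round(2),"Fx",(F[:2]@e).round(2),"Fy",(F[:2]@n).round(2),"Fz",F[2].round(2),"M",s["wrist_torque"].round(2),"w",s["gripper_width"].round(2))
E
python3 -c "
from h import *
st();f=grab('wrist');save(f,'w4')
cv2.imwrite('pics/crop4.png',cv2.resize(f['pixels'][200:440,160:480],None,fx=2,fy=2)[:,:,::-1])"
```

```text
Traceback (most recent call last):
  File "h.py", line 25, in st
    print("t",s["time"],"slid",(d@e).round(2),"lat",(d@n).round(2),"z",s["tcp_pos"][2].round(2),"yaw",s["eef_rot"][2].round(2),"Fx",(F[:2]@e).round(2),"Fy",(F[:2]@n).round(2),"Fz",F[2].round(2),"M",s["wrist_torque"].round(2),"w",s["gripper_width"].round(2))
                                                                                                                                                                                                                                     ^^^^^^^^^^^^^^^^^^^^^^^^
AttributeError: 'float' object has no attribute 'round'
```

```bash
sed -i 's/,"w",s\["gripper_width"\].round(2)//' h.py && python3 -c "
from h import *
st();f=grab('wrist');save(f,'w4')
cv2.imwrite('pics/crop4.png',cv2.resize(f['pixels'][200:440,160:480],None,fx=2,fy=2)[:,:,::-1])"
```

```text
t 9.3 slid 14.16 lat 0.03 z 214.89 yaw 167.24 Fx -2.47 Fy 0.88 Fz 6.01 M [ 0.12  0.3  -0.06]
```

View pics/crop4.png

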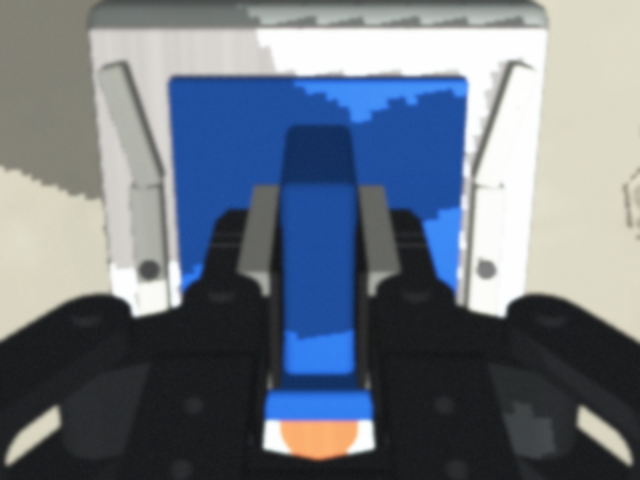

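The carrier is down between the rails and square, with the gaps even (deck 170–467 between the rail faces). Sliding on to feel for the lips.

Call:
play_rows([
  [-0.0005, 0, -0.0002, 0, 0, 0, 1],
  [-0.001, 0, -0.0003, 0, 0, 0, 1],
  [-0.002, 0, -0.0003, 0, 0, 0, 1],
  [-0.003, 0, -0.0003, 0, 0, 0, 1],
  [-0.004, 0, -0.0003, 0, 0, 0, 1],
  [-0.005, 0, -0.0003, 0, 0, 0, 1],
  [-0.006, 0, -0.0003, 0, 0, 0, 1],
  [-0.007, 0, -0.0003, 0, 0, 0, 1],
  [-0.008, 0, -0.0003, 0, 0, 0, 1],
  [-0.008, 0, -0.0003, 0, 0, 0, 1],
])

```text
time: 10.35
tcp_pos: [485.8, 14.1, 214.9]
eef_rot: [180.0, -0.1, 167.2]
contact_force: [-3.8, 1.8, 6.4]
gripper_width: 12.7
finger_force: 60.0
```

```bash
python3 -c "
from h import *
st()"
```

```text
t 10.35 slid 21.21 lat -0.01 z 214.91 yaw 167.24 Fx -4.12 Fy 0.95 Fz 6.37 M [ 0.24  0.58 -0.02]
```

Call:
play_rows([
  [-0.0005, 0, -0.0002, 0, 0, 0, 1],
  [-0.001, 0, -0.0004, 0, 0, 0, 1],
  [-0.0015, 0, -0.0005, 0, 0, 0, 1],
  [-0.002, 0, -0.0005, 0, 0, 0, 1],
  [-0.0025, 0, -0.0005, 0, 0, 0, 1],
  [-0.003, 0, -0.0005, 0, 0, 0, 1],
  [-0.0035, 0, -0.0005, 0, 0, 0, 1],
  [-0.004, 0, -0.0005, 0, 0, 0, 1],
  [-0.0045, 0, -0.0005, 0, 0, 0, 1],
  [-0.005, 0, -0.0005, 0, 0, 0, 1],
])

```text
time: 11.35
tcp_pos: [491.5, 12.8, 215.4]
eef_rot: [-180.0, 0.0, 167.2]
contact_force: [-0.8, -0.7, -2.7]
gripper_width: 13.0
finger_force: 58.8
```

```bash
python3 -c "
from h import *
st()"
```

```text
t 11.35 slid 27.04 lat -0.0 z 215.35 yaw 167.23 Fx -0.67 Fy -0.86 Fz -2.65 M [0.11 0.35 0.01]
```

Call:
play_rows([
  [-0.0005, 0, 0.0001, 0, 0, 0, 1],
  [-0.001, 0, 0.0002, 0, 0, 0, 1],
  [-0.0015, 0, 0.0002, 0, 0, 0, 1],
  [-0.002, 0, 0.0002, 0, 0, 0, 1],
  [-0.0025, 0, 0.0002, 0, 0, 0, 1],
  [-0.003, 0, 0.0002, 0, 0, 0, 1],
  [-0.0035, 0, 0.0002, 0, 0, 0, 1],
  [-0.004, 0, 0.0002, 0, 0, 0, 1],
  [-0.0045, 0, 0.0002, 0, 0, 0, 1],
  [-0.005, 0, 0.0002, 0, 0, 0, 1],
])

```text
time: 12.35
tcp_pos: [496.3, 11.7, 215.3]
eef_rot: [-180.0, 0.0, 167.2]
contact_force: [-0.6, 0.1, -2.8]
gripper_width: 12.7
finger_force: 58.8
```

```bash
python3 -c "
from h import *
st()"
```

```text
t 12.35 slid 32.0 lat 0.02 z 215.34 yaw 167.23 Fx -0.6 Fy 0.02 Fz -2.84 M [0.06 0.4  0.02]
```

Call:
play_rows([
  [-0.0005, 0, 0.0001, 0, 0, 0, 1],
  [-0.001, 0, 0.0002, 0, 0, 0, 1],
  [-0.0015, 0, 0.0003, 0, 0, 0, 1],
  [-0.002, 0, 0.0003, 0, 0, 0, 1],
  [-0.0025, 0, 0.0003, 0, 0, 0, 1],
  [-0.003, 0, 0.0003, 0, 0, 0, 1],
  [-0.0035, 0, 0.0003, 0, 0, 0, 1],
  [-0.004, 0, 0.0003, 0, 0, 0, 1],
  [-0.0045, 0, 0.0003, 0, 0, 0, 1],
  [-0.005, 0, 0.0003, 0, 0, 0, 1],
])

```text
time: 13.35
tcp_pos: [501.2, 10.6, 215.1]
eef_rot: [180.0, 0.0, 167.2]
contact_force: [-1.1, -0.5, -0.6]
gripper_width: 12.8
finger_force: 59.0
```

```bash
python3 -c "
from h import *
st()"
```

```text
t 13.35 slid 36.98 lat 0.02 z 215.07 yaw 167.23 Fx -0.99 Fy -0.78 Fz -0.65 M [0.08 0.29 0.01]
```

Call:
play_rows([
  [-0.0005, 0, 0, 0, 0, 0, 1],
  [-0.001, 0, 0, 0, 0, 0, 1],
  [-0.0015, 0, 0, 0, 0, 0, 1],
  [-0.002, 0, 0, 0, 0, 0, 1],
  [-0.0025, 0, 0, 0, 0, 0, 1],
  [-0.003, 0, 0, 0, 0, 0, 1],
  [-0.0035, 0, 0, 0, 0, 0, 1],
  [-0.004, 0, 0, 0, 0, 0, 1],
  [-0.0045, 0, 0, 0, 0, 0, 1],
  [-0.005, 0, 0, 0, 0, 0, 1],
])

```text
time: 14.35
tcp_pos: [506.0, 9.5, 215.0]
eef_rot: [180.0, 0.0, 167.2]
contact_force: [-1.7, 0.4, -0.5]
gripper_width: 13.1
finger_force: 59.0
```

```bash
python3 -c "
from h import *
st()"
```

```text
t 14.35 slid 41.95 lat 0.02 z 215.03 yaw 167.23 Fx -1.76 Fy -0.01 Fz -0.53 M [ 0.04  0.29 -0.  ]
```

Call:
play_rows([
  [-0.0005, 0, 0, 0, 0, 0, 1],
  [-0.001, 0, 0, 0, 0, 0, 1],
  [-0.0015, 0, 0, 0, 0, 0, 1],
  [-0.002, 0, 0, 0, 0, 0, 1],
  [-0.0025, 0, 0, 0, 0, 0, 1],
  [-0.003, 0, 0, 0, 0, 0, 1],
  [-0.0035, 0, 0, 0, 0, 0, 1],
  [-0.004, 0, 0, 0, 0, 0, 1],
  [-0.0045, 0, 0, 0, 0, 0, 1],
  [-0.005, 0, 0, 0, 0, 0, 1],
])

```text
time: 15.35
tcp_pos: [510.9, 8.4, 215.0]
eef_rot: [-180.0, 0.0, 167.2]
contact_force: [-1.8, -0.2, -0.7]
gripper_width: 12.8
finger_force: 59.0
```

```bash
python3 -c "
from h import *
st()"
```

```text
t 15.35 slid 46.94 lat 0.01 z 215.01 yaw 167.23 Fx -1.75 Fy -0.56 Fz -0.7 M [ 0.1   0.25 -0.  ]
```

Call:
play_rows([
  [-0.0008, 0, 0, 0, 0, 0, 1],
  [-0.0016, 0, 0, 0, 0, 0, 1],
  [-0.0024, 0, 0, 0, 0, 0, 1],
  [-0.0032, 0, 0, 0, 0, 0, 1],
  [-0.004, 0, 0, 0, 0, 0, 1],
  [-0.0048, 0, 0, 0, 0, 0, 1],
  [-0.0056, 0, 0, 0, 0, 0, 1],
  [-0.0064, 0, 0, 0, 0, 0, 1],
  [-0.0072, 0, 0, 0, 0, 0, 1],
  [-0.0075, 0, 0, 0, 0, 0, 1],
])

```text
time: 16.35
tcp_pos: [517.5, 6.9, 214.9]
eef_rot: [180.0, -0.1, 167.2]
contact_force: [-5.7, 0.3, 3.1]
gripper_width: 12.6
finger_force: 59.6
```

```bash
python3 -c "
from h import *
st()"
```

```text
t 16.35 slid 53.71 lat 0.03 z 214.92 yaw 167.24 Fx -5.66 Fy -0.99 Fz 3.1 M [ 0.25  0.76 -0.03]
```

Call:
play_rows([
  [-0.0008, 0, 0, 0, 0, 0, 1],
  [-0.0016, 0, 0, 0, 0, 0, 1],
  [-0.0024, 0, 0, 0, 0, 0, 1],
  [-0.0032, 0, 0, 0, 0, 0, 1],
  [-0.004, 0, 0, 0, 0, 0, 1],
  [-0.0048, 0, 0, 0, 0, 0, 1],
  [-0.0056, 0, 0, 0, 0, 0, 1],
  [-0.0064, 0, 0, 0, 0, 0, 1],
  [-0.007, 0, 0, 0, 0, 0, 1],
  [-0.007, 0, 0, 0, 0, 0, 1],
])

```text
time: 17.35
tcp_pos: [519.9, 6.4, 214.8]
eef_rot: [-180.0, -0.8, 167.3]
contact_force: [-17.9, 3.8, 19.0]
gripper_width: 12.8
finger_force: 62.0
```

```bash
python3 -c "
from h import *
st()"
```

```text
t 17.35 slid 56.19 lat 0.04 z 214.81 yaw 167.28 Fx -18.28 Fy -0.25 Fz 19.01 M [0.8  3.37 0.03]
```

Force rose steeply at about 54–56 mm. It's either the hard stop or a jam, so I'm backing off before looking.

Call:
play_rows([
  [0.002, 0, 0, 0, 0, 0, 1],
  [0.004, 0, 0, 0, 0, 0, 1],
  [0.005, 0, 0, 0, 0, 0, 1],
  [0.0055, 0, 0, 0, 0, 0, 1],
  [0.0055, 0, 0, 0, 0, 0, 1],
  [0.0055, 0, 0, 0, 0, 0, 1],
  [0.0055, 0, 0, 0, 0, 0, 1],
  [0.0055, 0, 0, 0, 0, 0, 1],
  [0.0055, 0, 0, 0, 0, 0, 1],
  [0.0055, 0, 0, 0, 0, 0, 1],
])

```text
time: 18.35
tcp_pos: [518.1, 6.8, 214.8]
eef_rot: [180.0, -0.2, 167.3]
contact_force: [-6.0, 1.5, 4.8]
gripper_width: 13.0
finger_force: 60.0
```

```bash
python3 -c "
from h import *
st();f=grab('side');save(f,'s5')
cv2.imwrite('pics/crop5.png',cv2.resize(f['pixels'][190:280,220:370],None,fx=5,fy=5,interpolation=2)[:,:,::-1])"
```

```text
t 18.35 slid 54.36 lat 0.05 z 214.84 yaw 167.25 Fx -6.14 Fy 0.14 Fz 4.77 M [0.39 1.33 0.08]
```

View pics/crop5.png

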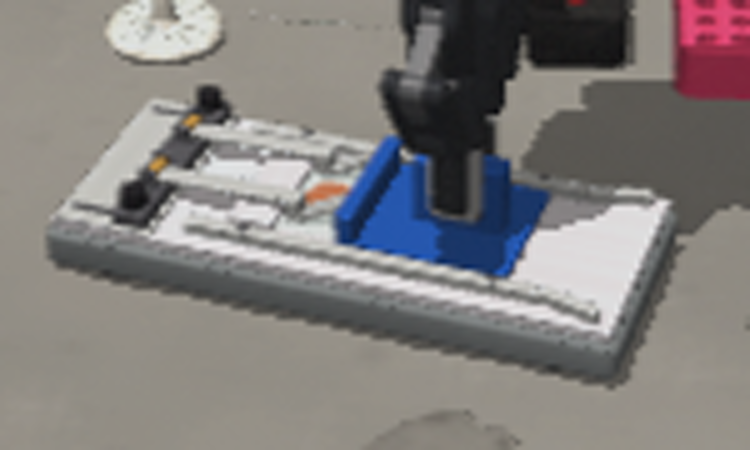

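The side view shows the clips reaching over the glass towards the shoulder. The near clip's arm ends at about (300,195), and the shoulder is at (345–390). I'll compute the bar setting from the first top image.

Run:
```python
from h import *
y=np.radians(-12.6); e=np.array([np.cos(y),np.sin(y)]); n=np.array([-e[1],e[0]])
t=load("top"); C=lambda u,v:((u-455)/3.48+295,v/3.48+155)
X=lambda f,u,v,h: onplane(f,u,v,h)[:2]
m=(X(t,*C(483,475),28)+X(t,*C(665,513),28))/2; far=(X(t,*C(580,22),28)+X(t,*C(760,62),28))/2
print("len",np.linalg.norm(far-m))
for nm,a,b,h in (("foot",(600,215),(670,232),30),("tip",(595,250),(662,268),40),("barfront",(575,103),(740,132),40)):
    for q in(a,b): print(nm,(X(t,*C(*q),h)-m)@e-128)
# side view now: carrier shoulder & bar
f=load("s5"); D=lambda u,v:(220+u/5,190+v/5)
w=world(f)
o=np.array([565.9,-4.8])
for nm,q,h in (("bar",(140,218),40),("shoulder front top near",(340,212),46),("deck rear near",(503,272),33),("stage mouth near corner",(610,352),28),("lip-ish far",(385,140),40),("armend near",(305,195),31)):
    p=X(f,*D(*q),h)-o; print(nm,p@e,p@n)
```

```text
len 250.15990308436025
foot 20.767086118856838
foot 19.766144432195944
tip 0.3364848031183101
tip -1.5061405821772524
barfront 75.65082509322286
barfront 79.12416760385406
bar 74.74730519622865 55.15270259748378
shoulder front top near -5.950098058318824 32.276643344216765
deck rear near -77.37859152815146 33.583639729051946
stage mouth near corner -131.10757936055523 63.63082629162516
lip-ish far -2.315058294347614 -32.493200673866646
armend near 20.601152027682218 5.9128243416184665
```

The bar is at its nearest setting: feet at stage x about 22, tips at about -3. The shoulder front is also at about -3, so this looks like the firm stop after the snap. I'll confirm with a gentle pull back.

Call:
play_rows([
  [0.0005, 0, 0, 0, 0, 0, 1],
  [0.001, 0, 0, 0, 0, 0, 1],
  [0.0015, 0, 0, 0, 0, 0, 1],
  [0.002, 0, 0, 0, 0, 0, 1],
  [0.0025, 0, 0, 0, 0, 0, 1],
  [0.003, 0, 0, 0, 0, 0, 1],
  [0.0035, 0, 0, 0, 0, 0, 1],
  [0.004, 0, 0, 0, 0, 0, 1],
  [0.0045, 0, 0, 0, 0, 0, 1],
  [0.005, 0, 0, 0, 0, 0, 1],
])

```text
time: 19.4
tcp_pos: [515.2, 7.4, 215.1]
eef_rot: [-180.0, 0.1, 167.2]
contact_force: [0.7, 0.7, -3.1]
gripper_width: 12.7
finger_force: 58.8
```

```bash
python3 -c "
from h import *
st()"
```

```text
t 19.4 slid 51.37 lat -0.03 z 215.11 yaw 167.22 Fx 0.54 Fy 0.85 Fz -3.07 M [ 0.03  0.04 -0.01]
```

Call:
play_rows([
  [0.0003, 0, 0, 0, 0, 0, 1],
  [0.0006, 0, 0, 0, 0, 0, 1],
  [0.0009, 0, 0, 0, 0, 0, 1],
  [0.0012, 0, 0, 0, 0, 0, 1],
  [0.0015, 0, 0, 0, 0, 0, 1],
  [0.0015, 0, 0, 0, 0, 0, 1],
  [0.0015, 0, 0, 0, 0, 0, 1],
  [0.0015, 0, 0, 0, 0, 0, 1],
  [0.0015, 0, 0, 0, 0, 0, 1],
  [0.0015, 0, 0, 0, 0, 0, 1],
])

```text
time: 20.4
tcp_pos: [514.1, 7.7, 215.5]
eef_rot: [-180.0, 0.1, 167.2]
contact_force: [5.0, -1.4, -3.1]
gripper_width: 12.6
finger_force: 58.9
```

```bash
python3 -c "
from h import *
st()"
```

```text
t 20.4 slid 50.24 lat 0.01 z 215.45 yaw 167.22 Fx 5.19 Fy -0.26 Fz -3.13 M [-0.34 -1.03 -0.03]
```

Pulling back meets firm resistance at 50.5 mm, so it's latched. Returning to mid-play, setting down and releasing.

Call:
play_rows([
  [-0.0005, 0, 0, 0, 0, 0, 1],
  [-0.001, 0, 0.0002, 0, 0, 0, 1],
  [-0.0015, 0, 0.0004, 0, 0, 0, 1],
  [-0.0018, 0, 0.0005, 0, 0, 0, 1],
  [-0.0018, 0, 0.0005, 0, 0, 0, 1],
  [-0.0018, 0, 0.0005, 0, 0, 0, 0.5],
  [-0.0018, 0, 0.0005, 0, 0, 0, 0.3],
  [-0.0018, 0, 0.0005, 0, 0, 0, 0.2],
  [-0.0018, 0, 0.0005, 0, 0, 0, 0.2],
  [-0.0018, 0, 0.0005, 0, 0, 0, 0.2],
])

```text
time: 21.4
tcp_pos: [514.7, 7.6, 214.3]
eef_rot: [180.0, -0.0, 167.2]
contact_force: [-0.8, 0.4, -0.1]
gripper_width: 34.1
finger_force: 0.0
```

Call:
play_rows([
  [0, 0, -0.005, 0, 0, 0, 0.1],
  [0, 0, -0.02, 0, 0, 0, 0.1],
  [0, 0, -0.045, 0, 0, 0, 0.1],
  [0, 0, -0.08, 0, 0, 0, 0.1],
  [0.02, 0, -0.12, 0, 0, 0, 0.1],
  [0.05, 0, -0.16, 0, 0, 0, 0.1],
  [0.085, 0, -0.19, 0, 0, 0, 0.1],
  [0.11, 0, -0.2, 0, 0, 0, 0.1],
  [0.12, 0, -0.2, 0, 0, 0, 0.1],
  [0.12, 0, -0.2, 0, 0, 0, 0.1],
])

```text
time: 22.4
tcp_pos: [397.0, 34.2, 414.5]
eef_rot: [180.0, 0.0, 167.3]
contact_force: [0.7, -0.5, -0.4]
gripper_width: 38.3
finger_force: 0.0
```

Run:
```python
from h import *
st()
f=grab("wrist");save(f,"w6"); g=grab("side");save(g,"s6")
# stage region in wrist view
w=world(f); m=(np.abs(w[...,2]-30)<8)&(w[...,0]>440)&(w[...,0]<700)&(np.abs(w[...,1])<80); ys,xs=np.where(m); print(xs.min(),xs.max(),ys.min(),ys.max())
x0,x1,y0,y1=max(xs.min()-5,0),xs.max()+5,max(ys.min()-5,0),ys.max()+5
a=f["pixels"][y0:y1,x0:x1]; k=min(395/a.shape[1],560/a.shape[0]); a=cv2.resize(a,None,fx=k,fy=k,interpolation=2)
b=g["pixels"][200:270,225:325]; b=cv2.resize(b,None,fx=3.95,fy=3.95,interpolation=2)
c=np.zeros((570,795,3),np.uint8); c[:a.shape[0],:a.shape[1]]=a; c[:b.shape[0],398:398+b.shape[1]]=b
cv2.imwrite("pics/crop6.png",c[:,:,::-1]); print(x0,y0,k)
```

```text
t 22.4 slid -69.83 lat -0.06 z 414.54 yaw 167.26 Fx 0.76 Fy -0.3 Fz -0.41 M [ 0.03 -0.02  0.  ]
270 367 248 428
265 243 2.9473684210526314
```

View pics/crop6.png

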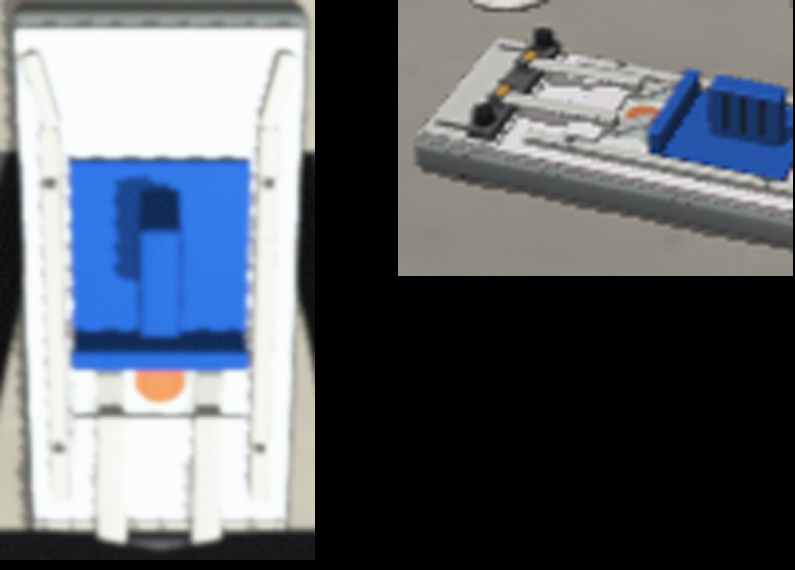

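Both clip feet (crop (111,408) and (207,408)) stand just behind the front rail's rear edge (y 413). The lips lie over the glass to the shoulder, and the carrier is flat and free. One quick depth comparison of the clips, then I'll hand in.

Run:
```python
from h import *
f=load("w6"); w=world(f)
for u in (111,207):
    c=int(265+u/2.947)
    print([float(np.nanmedian(w[int(243+v/2.947)-1:int(243+v/2.947)+2,c-2:c+3,2]).round(1)) for v in (378,390,400,425,450,480)])
print("rail",[float(np.nanmedian(w[int(243+v/2.947)-1:int(243+v/2.947)+2,int(265+160/2.947)-4:int(265+160/2.947)+5,2]).round(1)) for v in (350,425,450,465)])
```

```text
[43.6, 40.7, 36.9, 41.8, 41.3, 41.1]
[43.6, 39.8, 36.9, 42.0, 41.3, 41.0]
rail [44.1, 35.1, 35.3, 28.6]
```

```bash
python3 -c "
from plant import arm
print(arm.close_job())"
```

```text
the job is handed in; nothing more can be done
None
```

The carrier is latched behind both clips, lying flat and let go of, and the job is handed in at about 22.5 s. The highest sliding-direction push I read was 18.3 N, against the firm stop and sampled only once per second. A pull back was resisted, both clips sit at the same height, and the arm went nowhere near the marker, reel or filter.

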